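Run a hold-to-test check on a coil

ROBOT

A 7-joint arm with a two-finger parallel gripper is mounted at the origin on a cart in front of the work surface, level with it; the furniture and walls round the work are solid. World frame = base frame: x ahead of the robot, y to its left, z up, the work surface at z = 0. Lengths are in m, angles in rad, forces in N, time in s.
With the tool pointing down it reaches from about 0.4 to 0.85 m from the base axis. Payload 4.4 kg.
Tool frame: the origin (TCP) lies between the finger pads; the fingertips stand 22 mm ahead of it and the grasp point (between the pads) lies 3 mm ahead of it; z points along the fingers, y is the direction in which the jaws open and shut (so a half turn about z gives the same grasp; the last joint's range is limited). The gripper opens to 94 mm and grips with 3 to 60 N. Pads are 16 mm wide; open, the fingers measure 119 mm over their backs; the gripper's body (75 mm by 177 mm) begins 78 mm behind the grasp point.
Start: joints at [-1.189, 0.628, 0.038, 1.517, -0.027, 0.996, -0.02], TCP at [0.281, 0.586, 0.227] pointing down, gripper open.
Joint ranges: [-3.06, 3.06], [-0.37, 2.12], [-1.25, 1.32], [0.18, 2.47], [-1.1, 4.24], [0.23, 1.98], [-2.94, 2.94]. Speed limits (rad/s): [2.57, 2.57, 3.14, 3.14, 3.14, 3.14, 3.14].

INTERFACE

Orientations are given as a 3x3 rotation matrix whose columns are the frame's x, y, z axes.
In Python, from plant import arm, cams gives the robot as it stands.
- The arm moves only by the shell command python3 -m handwheel 'ROWS'. ROWS is JSON, a list of rows, each a list of 3 entries, a list of its own where there are three numbers: the shift along the tool's x, y, z in units of 0.05 m (1.0 is 0.05 m), then the turn, a rotation vector about the tool's x, y, z in units of 360 degrees (1.0 is 360 degrees), then the opening, from -1 (shut) to 1 (fully open). A call has 1 to 8 rows; each row shifts and turns the commanded pose from where the row before left it, along the tool's axes as they then stand; what a row does not reach is not made up. A row lasts 1/8 s, in which the tool goes at most 62.5 mm and 10.7 degrees, less where a joint would pass 70% of its speed; a pose out of reach is approached as far as the arm can. A call with a number of a shift or a turn outside -1 to 1 is refused whole. A call with a gripper value outside its range is refused whole. The fingers move at their own pace and stop on an object; the grip force is fixed at half the most. Time passes only in rows, so rows that do not move let the fingers close. It gives the time, the measured TCP pose, the force and the opening at its end, in the units of the state.
- arm.get_state(): the state, without advancing time (a new reading comes with each control period).
- cams.capture(name): name is "scene" or "top" or "wrist"; returns the picture (400x640x3 uint8, blue, green, red); there is no depth.
- cams.get_calibration(name): a dict with "fx", "fy", "cx", "cy" (pixels), "world_to_cam" (4x4, takes a point from world to camera coordinates). Camera axes: x right, y down, z forward; pixel columns grow to the right and rows downward; lengths in m; the calibration is good to about 2 mm. The wrist camera is an equidistant fisheye: a pixel r from the principal point sees the ray r / f radians off the axis. A picture is of the moment at which its call begins: read the wrist's pose just before it. get_calibration takes no time and is no camera call; for the wrist camera it gives the pose at the moment of the call.
- arm.hand_in(): hands the job in, once; it reports no verdict.
The state is a dict: "time_s": time; "q": joint angles; "qd": joint speeds; "joint_torque": joint torques, N m; "tool_pos": TCP position; "eef_rot": TCP orientation; "ft_force": force on the tool from outside, world axes, zero at the start; "wrist_torque": the same for the moment, N m; "opening": finger opening in m.
Only numpy, scipy, OpenCV 4.12 (cv2) and the standard library are available. Lean on these libraries where they do the work, as an engineer would, in place of code of your own. Each camera call takes 0.05 s, during which the arm holds its last target.

TASK

Test the coil that stands in the test fixture: first switch on the power box by pressing the raised end of its rocker fully down, then press the long bar key of the range selector fully in, then press the fixture's mushroom button fully down and keep it down, so that the program finishes while the fingers are still holding the button. Do not press the selector's other two keys or work the controls out of turn. Pick nothing up: the coil stays standing in its nest and everything else on the bench stays where it is.

Things in the scene. Friction and masses are not known exactly. Their poses are not given: they have to be found in the camera images.
- power_box: Grey power box, 110 mm long (its x), 70 mm wide (its y), 45 mm tall, fixed to the bench, with one broad black rocker on top. Origin: centre of its underside; x points away from the robot along the box, turned by up to about 0.25 rad; z up.
- rocker_raised_end (a point): Point on the face of the rocker half farther from the robot (raised at the start), 25 mm from the pivot, mid-way across: press here, straight down. The rocker is a shallow V, 70 mm long along the box's x, 38 mm wide, pivot in the middle. The point is 64 mm above the bench when off, 55 mm when on (moves with the rocker); the face is tilted 0.36 rad when off, level when on. It stands proud of the box.
- rocker (a joint): Rocker angle, rad: 0 = off (far half raised), 0.36 = on (far half fully down, level). It stays where it is left; 2 to 7 N at the point moves it, depending on how far from the pivot the finger touches.
- selector: Grey range selector, 160 mm long (its x), 72 mm wide (its y), 40 mm tall, fixed to the bench, with three black keys in a row along its x, 46 mm apart; which key sits in which place varies. Origin: centre of its underside; x away from the robot, turned by up to about 0.25 rad; z up.
- bar_key_top (a point): Centre of the top of the long bar key: 16 mm along the selector's x, 44 mm across it, top 58 mm above the bench when up, 50 mm when fully in (moves with the key).
- round_key_top (a point): Centre of the top of the round key, 24 mm in diameter, top at the same height; not to be pressed.
- square_key_top (a point): Centre of the top of the square key, 23 x 23 mm, top at the same height; not to be pressed.
- bar_key (a joint): How far the bar key is pressed in, m: 0 = up, 0.008 = fully in. It moves at about 3 N and stays where it is left.
- round_key (a joint): The same for the round key.
- square_key (a joint): The same for the square key.
- test_fixture: Grey coil test fixture, 170 mm long (its x), 74 mm wide (its y), 28 mm tall, fixed to the bench: a coil stands in a low nest on its far end (42 mm from the middle), a big round mushroom button on a dark collar at its near end (45 mm from the middle). Origin: centre of its underside; x away from the robot, turned by up to about 0.25 rad; z up.
- test_button_top (a point): Centre of the top of the black mushroom button, 38 mm in diameter; 70 mm above the bench when up, 62 mm when fully down (moves with the button).
- test_button (a joint): How far the mushroom button is pressed down, m: 0 = up, 0.008 = fully down. It springs back when let go; 1.6 N starts it and about 5 N holds it fully down.
- coil_w0: The coil under test: orange winding on a white bobbin, 47 x 46 mm, 57 mm tall, standing loose in the nest of the test fixture (its top 85 mm above the bench, its centre 87 mm from the button's). Origin: centre of its underside.
- marker_pen: White marker pen with a black cap, 128 mm long, 15 mm thick, lying beside the power box. Loose; only a bystander. Origin: centre of its underside.
- screwdriver_b: Screwdriver with a blue handle, 139 mm long, 25 mm thick, lying beside the test fixture. Loose; only a bystander. Origin: centre of its underside.
- coil_5: Spare wound coil (orange winding on a white bobbin), about 40 x 46 mm, 53 mm tall, standing beside the range selector. Loose; only a bystander. Origin: centre of its underside.
- solenoid_stand: Dark solenoid body standing upright behind the work, 70 mm wide, 103 mm tall. Loose; only a bystander. Origin: centre of its underside.
- solenoid_lying: Dark solenoid body lying on its side behind the work, 62 x 124 mm, 60 mm tall. Loose; only a bystander. Origin: centre of its underside.
- tape_roll: Roll of yellow tape lying flat in front of the work, 64 mm across, 18 mm tall. Loose; only a bystander. Origin: centre of its underside.
- half_shell_1: Small bent sheet-metal half shell in front of the work, 46 x 36 mm, 13 mm tall. Loose; only a bystander. Origin: centre of its underside.
There are look-alikes about, which are no part of the job. Leave any black look-alike of the coil_w0 alone.

How it is judged:
By the outcome, as a careful person would: the job done as asked, in the order asked, and still so for the second after the job is handed in, while the arm keeps its last pose, push and grip.
It also fails if it takes over 34 s, if anything falls off the work surface, if the arm or the gripper's body presses on something with over 40 N, if the wrist force passes 120 N, or if a joint passes its speed limit or range.

## Working session

There is one attempt and no reset: what is moved stays moved. The work goes in short steps, Python scripts to look and compute and a shell command to move; the robot and the scene stay as the last step left them, time stands still between calls to the robot, and variables do not carry over. Pictures are saved under pics/ and viewed, and the job is handed in when it is done.

```bash
ls; mkdir -p pics; python3 - <<'E'
from plant import arm,cams
import cv2,numpy as np
s=arm.get_state();print(s['time_s'],s['tool_pos'],np.round(s['eef_rot'],3),s['ft_force'],s['opening'])
for n in("scene","top"):
    c=cams.get_calibration(n);print(n,c)
    cv2.imwrite(f"pics/{n}0.png",cams.capture(n))
E
```

```text
pics
0.0 [0.2811486  0.58535897 0.22656655] [[-0.901  0.433 -0.001]
 [ 0.433  0.901 -0.002]
 [-0.    -0.002 -1.   ]] [-0.43537826 -0.19167886 -0.04620909] 0.09387796465526822
scene {'fx': 405.4764789703242, 'fy': 405.4764789703242, 'cx': 311.7023306508743, 'cy': 196.761381990883, 'world_to_cam': array([[ 0.88250851, -0.47021911,  0.00852802, -0.494583  ],
       [-0.32920099, -0.63059217, -0.70283727,  0.22409267],
       [ 0.33586521,  0.61745244, -0.71129955,  0.9170909 ],
       [ 0.        ,  0.        ,  0.        ,  1.        ]])}
top {'fx': 463.0547449367564, 'fy': 463.0547449367564, 'cx': 320.1556578075849, 'cy': 202.99023860725862, 'world_to_cam': array([[-0.01110739, -0.99986403,  0.01218769, -0.00915123],
       [-0.98955591,  0.0092394 , -0.1438532 ,  0.55606856],
       [ 0.14372104, -0.01365824, -0.98952398,  1.1452261 ],
       [ 0.        ,  0.        ,  0.        ,  1.        ]])}
```

View pics/top0.png

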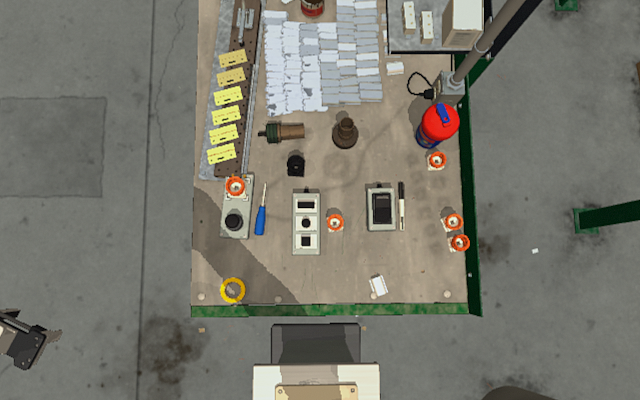

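View pics/scene0.png

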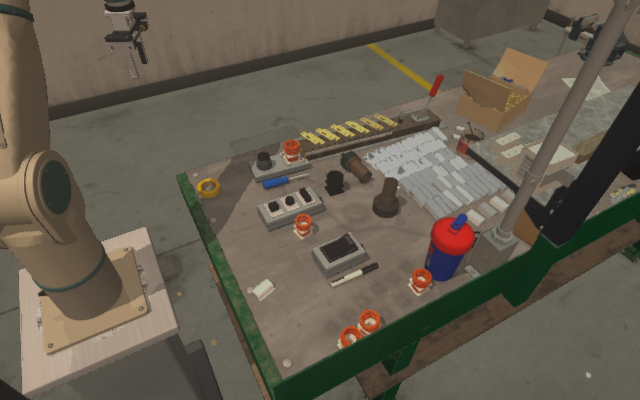

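The three devices are visible from the top: fixture at (235,208), selector at (306,222) and power box at (382,207). I'll zoom in on them.

```bash
python3 - <<'E'
import cv2
a=cv2.imread('pics/top0.png')[165:265,210:410]
cv2.imwrite('pics/topz.png',cv2.resize(a,None,fx=4,fy=4,interpolation=cv2.INTER_CUBIC))
a=cv2.imread('pics/scene0.png')[130:290,240:390]
cv2.imwrite('pics/scenez.png',cv2.resize(a,None,fx=3.7,fy=3.7,interpolation=cv2.INTER_CUBIC))
E
```

```text
(no output)
```

View pics/topz.png

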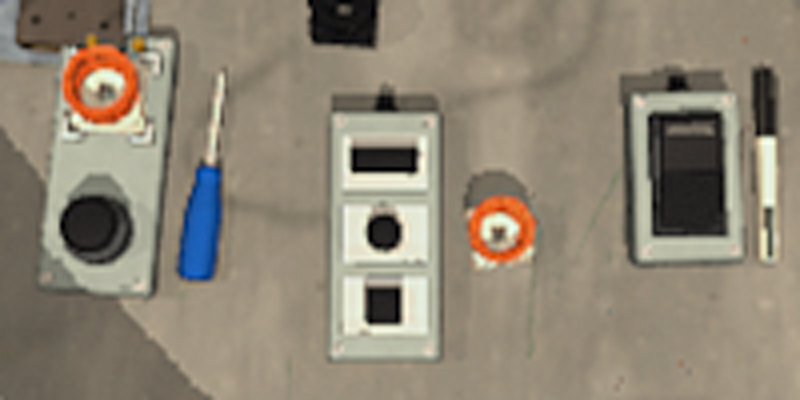

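View pics/scenez.png

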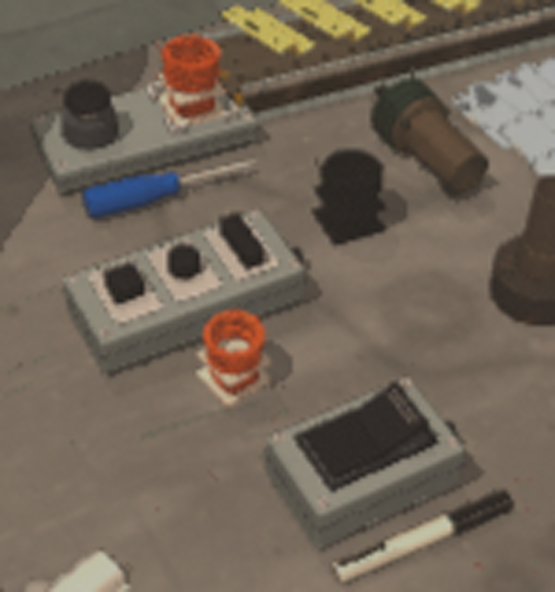

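```bash
cat > h.py <<'E'
import numpy as np,cv2
from plant import arm,cams
def ray(name,u,v,z,c=None):
    c=c or cams.get_calibration(name)
    M=np.linalg.inv(c['world_to_cam']); x=(u-c['cx'])/c['fx'];y=(v-c['cy'])/c['fy']
    if name=='wrist':
        r=np.hypot(x,y); d=np.array([x/r*np.sin(r),y/r*np.sin(r),np.cos(r)]) if r>1e-9 else np.array([0,0,1.])
    else: d=np.array([x,y,1])
    d=M[:3,:3]@d; o=M[:3,3]; return o+d*(z-o[2])/d[2]
def togo(p):
    "tool-frame shift in units to bring TCP to p"
    s=arm.get_state(); return np.round(np.array(s['eef_rot']).T@(np.array(p)-s['tool_pos'])/.05,3)
E
python3 - <<'E'
from h import *
im=cv2.imread('pics/top0.png')
T=lambda x,y,z:np.round(ray('top',210+(x-1.5)/4,165+(y-1.5)/4,z),4)
S=lambda x,y,z:np.round(ray('scene',240+(x-1.35)/3.7,130+(y-1.35)/3.7,z),4)
print('sel corners',[T(*p,.04)[:2] for p in((331,112),(440,112),(440,358),(330,358))])
print('bar',T(384,157,.058),'round',T(384,230,.058),'sq',T(383,304,.058))
print('bar scene',S(241,237,.058),S(222,214,.058),S(265,250,.058))
print('pb corners',[T(*p,.045)[:2] for p in((628,95),(738,95),(745,260),(637,262))])
print('rocker',[T(*p,z)[:2] for p,z in(((650,113),.067),((722,113),.067),((727,235),.055),((655,236),.055))])
print('rocker scene',[S(*p,z)[:2] for p,z in(((387,384),.067),((438,435),.067),((332,487),.055),((297,437),.055))])
print('button',T(93,224,.07),S(87,97,.07))
E
```

```text
sel corners [array([0.5835, 0.0562]), array([ 0.5829, -0.0138]), array([ 0.4258, -0.0121]), array([0.4265, 0.0572])]
bar [0.5515 0.022  0.058 ] round [0.5053 0.0224 0.058 ] sq [0.459  0.0233 0.058 ]
bar scene [0.5484 0.0173 0.058 ] [0.547  0.0447 0.058 ] [ 0.5574 -0.0021  0.058 ]
pb corners [array([ 0.592 , -0.1344]), array([ 0.5914, -0.2051]), array([ 0.4853, -0.2059]), array([ 0.4847, -0.1373])]
rocker [array([ 0.5765, -0.1454]), array([ 0.5761, -0.1907]), array([ 0.5003, -0.1933]), array([ 0.5001, -0.1479])]
rocker scene [array([ 0.5659, -0.1531]), array([ 0.5728, -0.2031]), array([ 0.4993, -0.1993]), array([ 0.4988, -0.1556])]
button [0.5095 0.2022 0.07  ] [0.5078 0.1979 0.07  ]
```

```bash
python3 -m handwheel '[[[0,0,0],[0,0,-0.024],-1],[[0,0,0],[0,0,-0.024],-1],[[0,0,0],[0,0,-0.024],-1],[[0,0,0],[0,0,0],-1]]'; python3 -c "
from h import *
s=arm.get_state();print(np.round(s['eef_rot'],3),s['opening'],togo([.563,-.171,.2]))"
```

```text
time_s: 0.6
tool_pos: [0.2814, 0.5856, 0.227]
eef_rot: [[-1.0, -0.003, -0.001], [-0.003, 1.0, -0.001], [0.001, -0.001, -1.0]]
ft_force: [0.4, -0.3, 0.0]
opening: 0.0572
[[-1.    -0.003 -0.001]
 [-0.003  1.    -0.001]
 [ 0.001 -0.001 -1.   ]] 0.05715989570422099 [ -5.59  -15.147   0.546]
```

```bash
python3 -m handwheel '[[[-0.5,-0.8,0],[0,0,0],-1],[[-0.5,-0.8,0],[0,0,0],-1],[[-0.5,-0.8,0],[0,0,0],-1],[[-0.5,-0.8,0],[0,0,0],-1],[[-0.5,-0.8,0],[0,0,0],-1],[[-0.5,-0.8,0],[0,0,0],-1],[[-0.5,-0.8,0],[0,0,0],-1],[[0,0,0],[0,0,0],-1]]'; python3 -c "
from h import *
s=arm.get_state();print(np.round(s['eef_rot'],3),s['opening'],togo([.563,-.171,.2]))
cv2.imwrite('pics/w1.png',cams.capture('wrist'))"
```

```text
time_s: 1.6
tool_pos: [0.4602, 0.3023, 0.2274]
eef_rot: [[-1.0, 0.006, 0.001], [0.006, 1.0, -0.002], [-0.001, -0.002, -1.0]]
ft_force: [-0.0, 1.2, 0.7]
opening: 0.0005
[[-1.     0.006  0.001]
 [ 0.006  1.    -0.002]
 [-0.001 -0.002 -1.   ]] 0.0005230015840784466 [-2.112 -9.452  0.572]
```

View pics/w1.png

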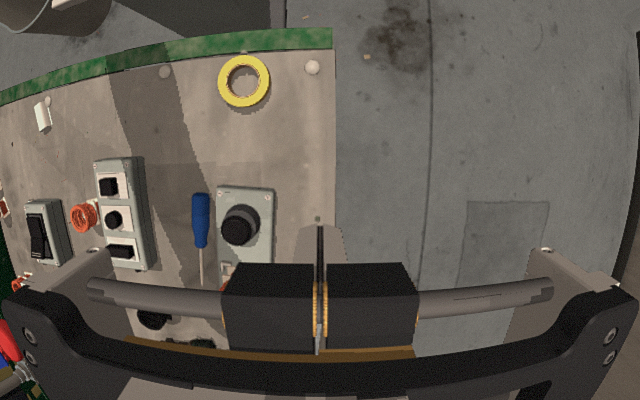

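```bash
python3 -c "
from h import *
print('button',ray('wrist',238,231,.07),'bar',ray('wrist',121,251,.058),'round',ray('wrist',114,218,.058))
"; python3 -m handwheel '[[[-0.23,-0.8,0],[0,0,0],-1],[[-0.23,-0.8,0],[0,0,0],-1],[[-0.23,-0.8,0],[0,0,0],-1],[[-0.23,-0.8,0],[0,0,0],-1],[[-0.2,-0.8,0],[0,0,0],-1],[[-0.2,-0.8,0],[0,0,0],-1],[[-0.2,-0.8,0],[0,0,0],-1],[[0,0,0],[0,0,0],-1]]'; python3 -c "
from h import *
cv2.imwrite('pics/w2.png',cams.capture('wrist'))
s=arm.get_state();print(np.round(s['eef_rot'],3),s['opening'],togo([.563,-.171,.2]))"
```

```text
button [0.50669832 0.21353751 0.07      ] bar [0.54588529 0.03476406 0.058     ] round [0.49877568 0.03416964 0.058     ]
time_s: 2.65
tool_pos: [0.5355, 0.0251, 0.2273]
eef_rot: [[-1.0, 0.001, 0.0], [0.001, 1.0, -0.001], [-0.0, -0.001, -1.0]]
ft_force: [0.4, 0.4, -0.3]
opening: 0.0008
[[-1.    -0.002 -0.   ]
 [-0.002  1.     0.001]
 [ 0.     0.001 -1.   ]] 0.0005916825435245714 [-0.549 -3.974  0.543]
```

View pics/w2.png

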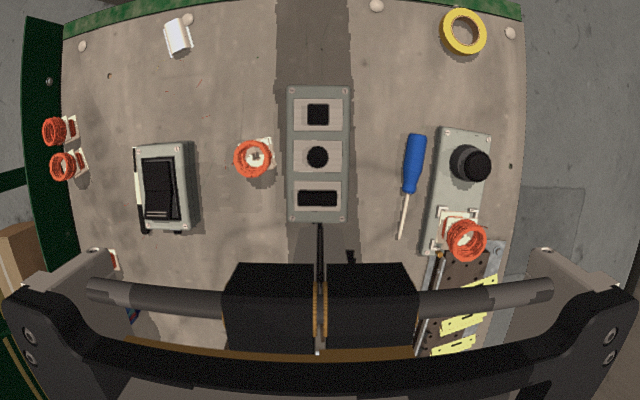

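```bash
python3 -c "
from h import *
c=cams.get_calibration('wrist');print(c['fx'],c['cx'],c['cy'],np.linalg.inv(c['world_to_cam'])[:3])
for n,u,v,z in (('bar',318,198,.058),('round',317,157,.058),('sq',318,115,.058),('button',475,165,.07)):print(n,ray('wrist',u,v,z))
print('rocker far end corners',ray('wrist',146,220,.067),ray('wrist',180,216,.067),'near',ray('wrist',145,159,.055),ray('wrist',172,158,.055))
print('box far',ray('wrist',143,233,.045),ray('wrist',191,229,.045))
"
```

```text
309.70691628693146 319.68057297046556 197.0763839805276 [[-1.31266103e-03  9.68574193e-01  2.48721351e-01  4.63758739e-01]
 [ 9.99999108e-01  1.21041444e-03  5.64019440e-04  2.68132548e-02]
 [ 2.45238760e-04  2.48721870e-01 -9.68574918e-01  3.84391543e-01]]
bar [0.54861381 0.02517469 0.058     ]
round [0.50376625 0.02410756 0.058     ]
sq [0.45930372 0.02513682 0.058     ]
button [0.50725167 0.20058596 0.07      ]
rocker far end corners [ 0.5742383 -0.1836713  0.067    ] [ 0.56807107 -0.13459741  0.067     ] near [ 0.50158638 -0.18198076  0.055     ] [ 0.50192839 -0.14374031  0.055     ]
box far [ 0.60029693 -0.20678882  0.045     ] [ 0.59200882 -0.13260955  0.045     ]
```

```bash
python3 -m handwheel '[[[-0.1,-0.8,0.1],[0,0,0],-1],[[-0.1,-0.8,0.2],[0,0,0],-1],[[-0.1,-0.8,0.3],[0,0,0],-1],[[-0.1,-0.8,0.4],[0,0,0],-1],[[-0.1,-0.7,0.4],[0,0,0],-1],[[0,0,0],[0,0,0],-1],[[0,0,0],[0,0,0],-1]]'; python3 -c "
from h import *
cv2.imwrite('pics/w3.png',cams.capture('wrist'))
s=arm.get_state();print(s['tool_pos'],s['ft_force'],togo([.563,-.17,.1]))"
```

```text
time_s: 3.58
tool_pos: [0.5615, -0.1646, 0.1576]
eef_rot: [[-1.0, -0.007, 0.0], [-0.007, 1.0, 0.002], [-0.0, 0.002, -1.0]]
ft_force: [-0.1, 1.4, 0.6]
opening: 0.0007
[ 0.56167849 -0.16457659  0.15790733] [-0.57515078  0.94777482  0.4756454 ] [-0.025 -0.111  1.158]
```

View pics/w3.png

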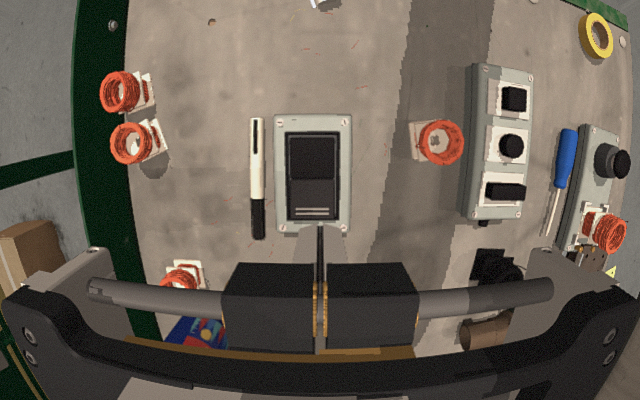

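```bash
python3 -c "
from h import *
for n,u,v,z in (('box nl',274,115,.045),('nr',350,114,.045),('fl',276,235,.045),('fr',350,233,.045),('r nl',286,135,.055),('nr',336,134,.055),('pl',287,179,.055),('pr',339,178,.055),('fl',287,221,.067),('fr',340,221,.067),('tip',321,225,.136)):print(n,ray('wrist',u,v,z))
"
```

```text
box nl [ 0.48655931 -0.20521096  0.045     ]
nr [ 0.48552529 -0.13939944  0.045     ]
fl [ 0.59692023 -0.20592133  0.045     ]
fr [ 0.59433441 -0.13649559  0.045     ]
r nl [ 0.50371281 -0.19370416  0.055     ]
nr [ 0.50274564 -0.15186012  0.055     ]
pl [ 0.54140886 -0.19326282  0.055     ]
pr [ 0.54028245 -0.14870989  0.055     ]
fl [ 0.57528377 -0.19273603  0.067     ]
fr [ 0.57494824 -0.1478134   0.067     ]
tip [ 0.55400971 -0.1644354   0.136     ]
```

```bash
python3 -m handwheel '[[[-0.05,-0.12,0.6],[0,0,0],-1],[[0,0,0.5],[0,0,0],-1],[[0,0,0.1],[0,0,0],-1],[[0,0,0],[0,0,0],-1]]'; python3 -m handwheel '[[[0,0,0.1],[0,0,0],-1],[[0,0,0.1],[0,0,0],-1],[[0,0,0.1],[0,0,0],-1]]'
```

```text
time_s: 4.12
tool_pos: [0.564, -0.1725, 0.0981]
eef_rot: [[-1.0, -0.006, 0.001], [-0.006, 1.0, 0.0], [-0.001, 0.0, -1.0]]
ft_force: [0.5, 0.6, 0.1]
opening: 0.0003
time_s: 4.5
tool_pos: [0.5654, -0.1739, 0.0832]
eef_rot: [[-1.0, -0.005, 0.004], [-0.005, 1.0, -0.001], [-0.004, -0.001, -1.0]]
ft_force: [1.0, 0.1, 1.8]
opening: 0.0004
```

```bash
python3 -m handwheel '[[[0,0,0.06],[0,0,0],-1],[[0,0,0.06],[0,0,0],-1],[[0,0,0],[0,0,0],-1]]';python3 -m handwheel '[[[0,0,0.04],[0,0,0],-1],[[0,0,0],[0,0,0],-1]]'
```

```text
time_s: 4.88
tool_pos: [0.564, -0.1739, 0.0767]
eef_rot: [[-1.0, -0.005, 0.001], [-0.005, 1.0, -0.0], [-0.001, -0.0, -1.0]]
ft_force: [1.4, 0.2, 3.3]
opening: 0.0005
time_s: 5.12
tool_pos: [0.5641, -0.1739, 0.0764]
eef_rot: [[-1.0, -0.004, 0.002], [-0.004, 1.0, -0.0], [-0.002, -0.0, -1.0]]
ft_force: [-1.4, 1.1, 17.2]
opening: 0.0003
```

Force jumped to 17 N at the hard stop, so the rocker is down. I'll lift and check it.

```bash
python3 -m handwheel '[[[0,0,-0.5],[0,0,0],-1],[[0,0,-0.8],[0,0,0],-1],[[0,0,-0.4],[0,0,0],-1],[[0,0.5,0],[0,0,0],-1],[[0,0.8,0],[0,0,0],-1],[[0,0.8,0],[0,0,0],-1],[[0,0,0],[0,0,0],-1]]'; python3 -c "
from h import *
cv2.imwrite('pics/w4.png',cams.capture('wrist'))
a=cams.capture('scene')[130:290,240:390]
cv2.imwrite('pics/s4.png',cv2.resize(a,None,fx=3.7,fy=3.7,interpolation=cv2.INTER_CUBIC))
"
```

```text
time_s: 6.0
tool_pos: [0.5616, -0.0645, 0.1586]
eef_rot: [[-1.0, -0.011, -0.003], [-0.011, 1.0, 0.002], [0.003, 0.002, -1.0]]
ft_force: [0.4, -1.0, -0.5]
opening: 0.0006
```

View pics/w4.png

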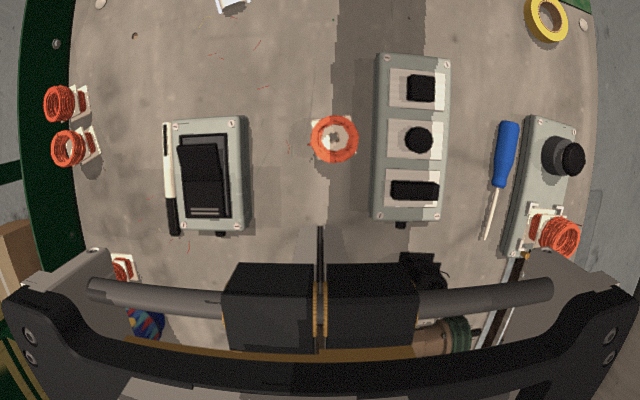

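View pics/s4.png

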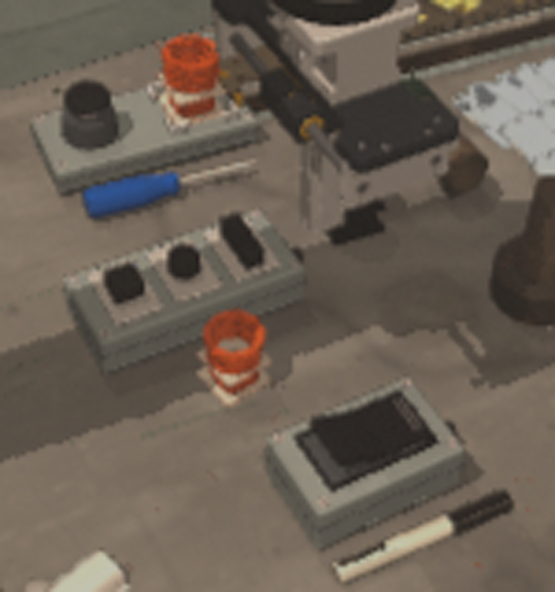

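The rocker has flipped: its near half is now raised and the far half level. Next is the bar key.

```bash
python3 -m handwheel '[[[0.1,0.8,0],[0,0,0.001],-1],[[0.12,0.8,0],[0,0,0.001],-1],[[0,0.12,0],[0,0,0],-1],[[0,0,0],[0,0,0],-1],[[0,0,0],[0,0,0],-1]]'; python3 -c "
from h import *
cv2.imwrite('pics/w5.png',cams.capture('wrist'))
s=arm.get_state();print(s['tool_pos'],s['ft_force'],togo([.55,.022,.09]))"
```

```text
time_s: 6.72
tool_pos: [0.552, 0.0148, 0.1593]
eef_rot: [[-1.0, 0.011, -0.0], [0.011, 1.0, -0.001], [0.0, -0.001, -1.0]]
ft_force: [-1.4, -0.0, -0.3]
opening: 0.0004
[0.5519155  0.01501629 0.15935385] [1.28266619 0.35400179 0.35841422] [0.04  0.141 1.387]
```

View pics/w5.png

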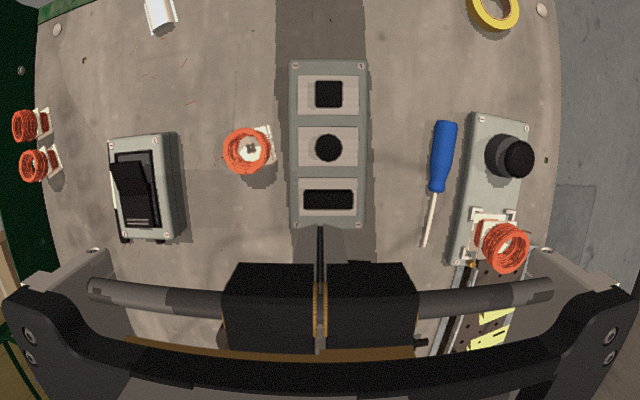

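```bash
python3 -c "
from h import *
for n,u,v,z in (('bar',328,199,.058),('round',328,148,.058),('sq',328,94,.058)):print(n,ray('wrist',u,v,z))
print(togo([.549,.0225,.09]))"; python3 -m handwheel '[[[0.04,0.14,0.5],[0,0,0],-1],[[0,0,0.7],[0,0,0],-1],[[0,0,0.1],[0,0,0],-1],[[0,0,0],[0,0,0],-1]]'
```

```text
bar [0.5487765  0.02144604 0.058     ]
round [0.50477    0.02174172 0.058     ]
sq [0.45958847 0.02218182 0.058     ]
[0.06  0.15  1.387]
time_s: 7.28
tool_pos: [0.5502, 0.0234, 0.0947]
eef_rot: [[-1.0, 0.009, -0.0], [0.009, 1.0, -0.0], [0.0, -0.0, -1.0]]
ft_force: [-0.0, -0.4, 0.2]
opening: 0.0005
```

```bash
python3 -m handwheel '[[[0,0,0.15],[0,0,0],-1],[[0,0,0.1],[0,0,0],-1],[[0,0,0.1],[0,0,0],-1],[[0,0,0.08],[0,0,0],-1],[[0,0,0],[0,0,0],-1]]';python3 -m handwheel '[[[0,0,0.04],[0,0,0],-1],[[0,0,0],[0,0,0],-1]]'
```

```text
time_s: 7.9
tool_pos: [0.5498, 0.0242, 0.0727]
eef_rot: [[-1.0, 0.008, -0.0], [0.008, 1.0, -0.0], [0.0, -0.0, -1.0]]
ft_force: [-0.2, -0.6, 0.7]
opening: 0.0002
time_s: 8.15
tool_pos: [0.5499, 0.0243, 0.0722]
eef_rot: [[-1.0, 0.008, 0.0], [0.008, 1.0, 0.0], [-0.0, 0.0, -1.0]]
ft_force: [-1.7, -0.4, 12.4]
opening: 0.0004
```

Hard stop at 12 N, with the tip at z ≈ 50 mm. A little more pressure, then lift and check.

```bash
python3 -m handwheel '[[[0,0,0.02],[0,0,0],-1],[[0,0,0],[0,0,0],-1]]'; python3 -m handwheel '[[[0,0,-0.5],[0,0,0],-1],[[0,0,-0.8],[0,0,0],-1],[[0,0,-0.4],[0,0,0],-1],[[0.1,0.8,0],[0,0,0],-1],[[0.2,0.8,0],[0,0,0],-1],[[0.2,0.8,0],[0,0,0],-1],[[0.2,0.8,0],[0,0,0],-1],[[0,0,0],[0,0,0],-1]]'; python3 -c "
from h import *
cv2.imwrite('pics/w6.png',cams.capture('wrist'))
s=arm.get_state();print(s['tool_pos'],togo([.5085,.2005,.1]))
a=cams.capture('scene')[130:290,240:390]
cv2.imwrite('pics/s6.png',cv2.resize(a,None,fx=3.7,fy=3.7,interpolation=cv2.INTER_CUBIC))
"
```

```text
time_s: 8.4
tool_pos: [0.5499, 0.0243, 0.072]
eef_rot: [[-1.0, 0.008, 0.0], [0.008, 1.0, 0.0], [-0.0, 0.0, -1.0]]
ft_force: [-5.0, -0.5, 20.1]
opening: 0.0005
time_s: 9.4
tool_pos: [0.5146, 0.1888, 0.1548]
eef_rot: [[-1.0, 0.001, -0.001], [0.001, 1.0, 0.002], [0.001, 0.002, -1.0]]
ft_force: [0.5, -1.1, 0.5]
opening: 0.0001
[0.51538757 0.18606932 0.15477973] [0.138 0.288 1.096]
```

View pics/w6.png

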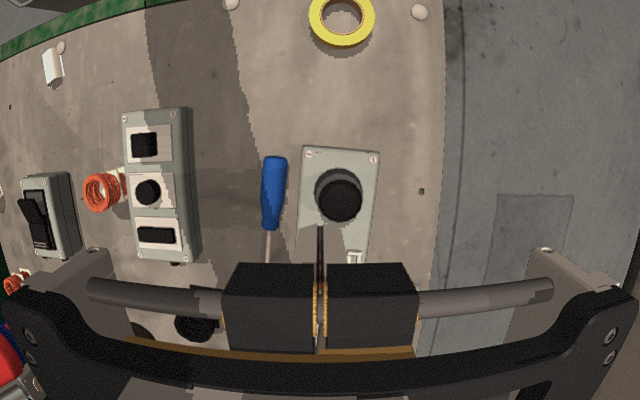

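View pics/s6.png

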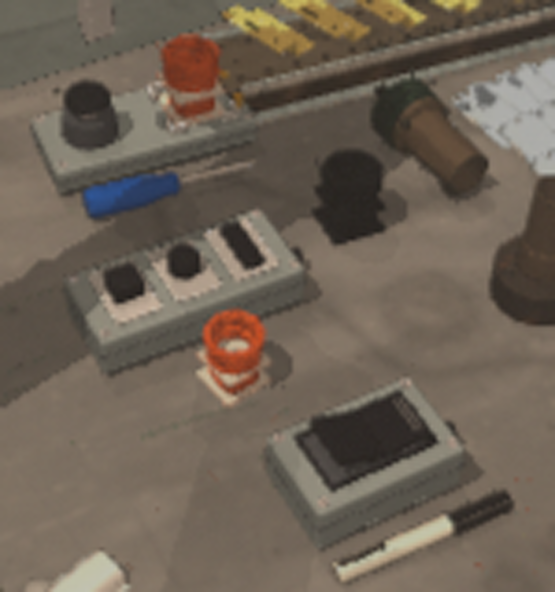

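```bash
python3 -c "
from h import *
print(ray('wrist',338,201,.07)); print(arm.get_state()['tool_pos'],togo([.508,.2,.1]))"; python3 -m handwheel '[[[0.1,0.2,0.4],[0,0,0],-1],[[0.04,0.06,0.5],[0,0,0],-1],[[0,0,0.1],[0,0,0],-1],[[0,0,0],[0,0,0],-1]]'
```

```text
[0.51008646 0.19847073 0.07      ]
[0.51592753 0.18430298 0.15480398] [0.16  0.314 1.096]
time_s: 10.0
tool_pos: [0.5098, 0.1962, 0.105]
eef_rot: [[-1.0, 0.01, -0.0], [0.01, 1.0, -0.001], [0.0, -0.001, -1.0]]
ft_force: [0.2, -0.6, -0.5]
opening: 0.0002
```

```bash
python3 -m handwheel '[[[0.02,0.06,0.1],[0,0,0],-1],[[0,0,0.1],[0,0,0],-1],[[0,0,0.1],[0,0,0],-1],[[0,0,0.08],[0,0,0],-1],[[0,0,0],[0,0,0],-1]]';python3 -m handwheel '[[[0,0,0.06],[0,0,0],-1],[[0,0,0],[0,0,0],-1]]'
```

```text
time_s: 10.62
tool_pos: [0.5085, 0.2007, 0.086]
eef_rot: [[-1.0, 0.008, 0.0], [0.008, 1.0, 0.0], [-0.0, 0.0, -1.0]]
ft_force: [0.3, 0.1, 4.8]
opening: 0.0005
time_s: 10.88
tool_pos: [0.5086, 0.2007, 0.0837]
eef_rot: [[-1.0, 0.008, 0.001], [0.008, 1.0, 0.0], [-0.001, 0.0, -1.0]]
ft_force: [-1.1, 0.1, 7.9]
opening: 0.0005
```

```bash
python3 -m handwheel '[[[0,0,0.04],[0,0,0],-1],[[0,0,0],[0,0,0],-1],[[0,0,0],[0,0,0],-1]]'; python3 -m handwheel '[[[0,0,0],[0,0,0],-1],[[0,0,0],[0,0,0],-1],[[0,0,0],[0,0,0],-1],[[0,0,0],[0,0,0],-1]]'; python3 -c "
from h import *
a=cams.capture('scene')[100:290,240:430]
cv2.imwrite('pics/s7.png',cv2.resize(a,None,fx=3.1,fy=3.1,interpolation=cv2.INTER_CUBIC))
cv2.imwrite('pics/w7.png',cams.capture('wrist'))
s=arm.get_state();print(s['tool_pos'],s['ft_force'])"
```

```text
time_s: 11.25
tool_pos: [0.5086, 0.2007, 0.0833]
eef_rot: [[-1.0, 0.008, 0.001], [0.008, 1.0, 0.001], [-0.001, 0.001, -1.0]]
ft_force: [-3.8, -0.5, 23.0]
opening: 0.0004
time_s: 11.75
tool_pos: [0.5086, 0.2007, 0.0833]
eef_rot: [[-1.0, 0.008, 0.001], [0.008, 1.0, 0.001], [-0.001, 0.001, -1.0]]
ft_force: [-3.8, -2.2, 23.5]
opening: 0.0005
[0.50863189 0.20068057 0.08329763] [-4.61196805 -0.44427729 23.34526725]
```

View pics/s7.png

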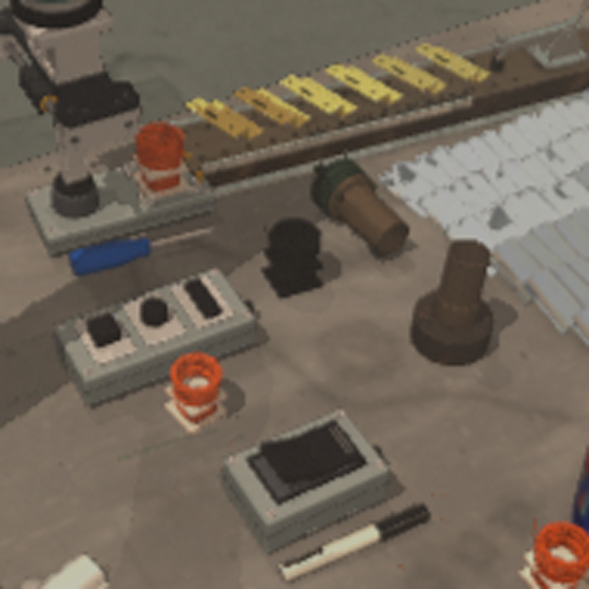

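View pics/w7.png

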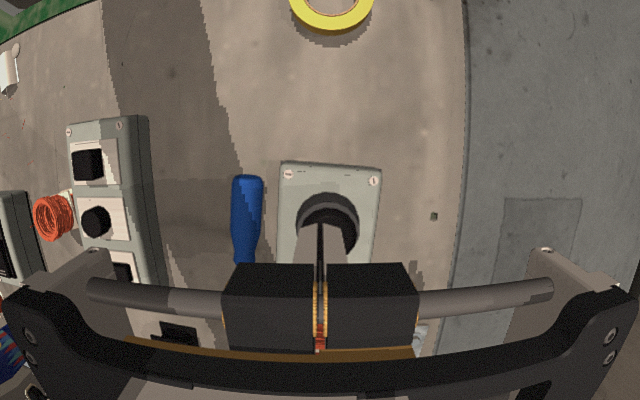

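The button is held at its stop with a steady 23 N. The coil is standing, the rocker is on and the bar key is in, so I'm handing in.

```bash
python3 -c "
from plant import arm
print(arm.hand_in()); s=arm.get_state(); print(s['time_s'],s['tool_pos'],s['ft_force'])"
```

```text
the job is handed in; nothing more can be done
None
the job is handed in; nothing more can be done
```

The coil test was carried out in the order asked, and I handed it in at about 12 s with the closed fingers still holding the mushroom button down. `hand_in()` reports no verdict, and readings stopped once it was called, so I could not check the button during the second after.

| Control | How far it went | Force | What the pictures showed |
|---|---|---|---|
| Rocker | fingertips at about 54 mm, at its stop | 17 N | far half level, near half raised |
| Bar key | fingertips at about 50 mm, at its stop | 20 N | bar visibly lower; round and square keys still up |
| Mushroom button | fingertips at about 61–62 mm, at its stop | steady 23 N | fingers on the button |

- **Coil and bystanders:** the coil was still standing in its nest in the last picture. Nothing in view had moved, and I touched nothing but the three controls.
- **One disagreement:** an early wrist-camera measurement was about 12 mm off sideways from the other views, probably because the arm was still settling. I dropped it and used the later ones, which agreed to within about 4 mm.

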